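Thermometer from behind the bottles back into its spring clip

ROBOT

A 6-joint arm with a two-finger parallel gripper is mounted at the origin on a cart in front of the work surface, level with it; the furniture and walls round the work are solid. World frame = base frame: x ahead of the robot, y to its left, z up, the work surface at z = 0. Lengths are in m, angles in rad, forces in N, time in s.
With the tool pointing down it reaches from about 0.35 to 0.95 m from the base axis. Payload 17.4 kg.
Tool frame: the origin (TCP) lies between the finger pads; the fingertips stand 14 mm ahead of it and the grasp point (between the pads) lies 5 mm behind it; z points along the fingers, y is the line along which they close (so a half turn about z gives the same grasp; the last joint's range is limited). The gripper opens to 93 mm and grips with 3 to 60 N. Pads are 15 mm wide; open, the fingers measure 128 mm over their backs; the gripper's body (75 mm by 188 mm) begins 65 mm behind the grasp point.
Start: joints at [-1.184, 0.116, 1.442, -0, 1.584, -0.038], TCP at [0.278, -0.615, 0.233] pointing down, gripper open.
Joint ranges: [-2.83, 2.83], [-0.83, 2.19], [0.07, 2.5], [-1.14, 4.28], [0.01, 3], [-2.97, 2.97]. Speed limits (rad/s): [1.89, 1.89, 2.22, 3.14, 3.14, 3.14].

INTERFACE

Orientations are given as [roll, pitch, yaw] about the fixed x, y, z axes, in that order (R = Rz(yaw) Ry(pitch) Rx(roll)).
In Python, from rig import ctrl gives the robot as it stands. The module is installed in compiled form; this text tells all that it offers.
- The arm moves only by the tool arm_command, never from a script. Its argument "commands" is one flat list of numbers, 7 for each row, row after row: the finger opening in m, from 0 to 0.093, then the shift along the tool's x, y, z in m, then the turn, a rotation vector about the tool's x, y, z in rad. A call has 1 to 5 rows; each row shifts and turns the commanded pose from where the row before left it, along the tool's axes as they then stand; what a row does not reach is not made up. A row lasts 1/8 s, in which the tool goes at most 62.5 mm and 10.7 degrees, less where a joint would pass 70% of its speed; a pose out of reach is approached as far as the arm can. A call with a gripper value outside its range is refused whole. The fingers move at their own pace and stop on an object; "newtons" is the grip in N (left out, the last holds). Time passes only in rows, so rows that do not move let the fingers close. It gives the time, the measured TCP pose, the force, the opening and the grip force at its end, in the units of the state.
- ctrl.state(): the state, without advancing time (a new reading comes with each control period).
- ctrl.camera(name): name is "side" or "top"; returns (picture, depth): 400x640x3 uint8, blue, green, red; 400x640 float32, m along the optical axis (not along the pixel's ray), 0 where there is no reading.
- ctrl.get_calibration(name): a dict with "K" (3x3 intrinsics, pixels), "R" (3x3) and "t" (3): a world point X has camera coordinates R X + t. Camera axes: x right, y down, z forward; pixel columns grow to the right and rows downward; lengths in m; the calibration is good to about 2 mm. A picture is of the moment at which its call begins. get_calibration takes no time and is no camera call.
- ctrl.close_job(): hands the job in; it is judged then, once.
Trained networks look in the newest picture that a camera, given by its name, has taken for a name from the list of things; names that differ only in an ending like _2 or _b are one class to them, and where a whole thing is asked for, a point or a joint stands for the part that bears it (a point fixed in the world has none). Each returns a list of dicts, best first, with "p" (0 to 1); they miss things now and then, are a little off and sometimes report something else, mostly with a low value. They report only what shows in the picture. A call takes as long as a camera call. They do not tell look-alikes from the thing itself.
- ctrl.recognise(camera, label): "bbox" ([left, top, right, bottom] in pixels, round what is visible of it).
- ctrl.outline_of(camera, label): "region" (400x640 bool, what is visible of it) and "bbox" ([left, top, right, bottom] in pixels, round what is visible of it).
The state is a dict: "time_s": time; "joints": joint angles; "joint_velocities": joint speeds; "joint_efforts": joint torques, N m; "tool_pos": TCP position; "orientation": TCP orientation; "ft_force": force on the tool from outside, world axes, zero at the start; "wrist_torque": the same for the moment, N m; "grip_width": finger opening in m; "finger_force": force on a finger pad.
Only numpy, scipy, OpenCV 4.12 (cv2) and the standard library are available. Lean on these libraries where they do the work, as an engineer would, in place of code of your own. Each camera call takes 0.05 s, during which the arm holds its last target. There are 200 camera calls.

TASK

The probe thermometer has slipped behind the three bottles on the dark mat, but its home is the blue spring clip holder beside the omelette tray. Stand all three bottles aside on the free worktop, off the mat and always upright, take the thermometer and press its handle level and fully home into the clip holder, centred so that both pairs of jaws grip it alike; then put each bottle back on the very place on the mat where it stood. Leave the timer, the measuring cup and the tongs alone.

Things in the scene. Friction and masses are not known exactly. Their poses are not given: they have to be found in the camera images.
- sauce_bottle: round sauce bottle, grey-black label, red cap, 204 mm tall, 0.22-0.39 kg; origin: centre of its underside, z up its axis. Body 57 mm in diameter up to z 115 mm, then narrowing like a plain cone to 27 mm at the cap's top. Can be pinched from above at cap and neck, pads centred 175-185 mm above its underside.
- green_bottle: green flat bottle, 237 mm tall, 0.17-0.3 kg; origin: centre of its underside, z up. Body 51 mm (its x) by 79 mm (its y), narrowing above z 100 mm; at the start its y points towards or away from the robot, its 51 mm way runs along the row and should again. Round neck collar 34 mm in diameter, z 206 to 221 mm, below a 19 mm nozzle: pinch it there from above, pads at z 212 mm.
- squeeze_bottle: yellow squeeze bottle with white screw collar and cone nozzle, 212 mm tall, 0.19-0.33 kg; origin: centre of its underside, z up. Body 52 mm in diameter up to z 132 mm; round collar 40 mm in diameter, z 149 to 169 mm (pinch it there from above, pads at z 159 mm); the nozzle above tapers from 30 to 7 mm.
- thermometer_handle (a point): centre of the underside of the white handle of the probe thermometer (60 g), lying flat behind the bottles. Handle 95 mm long (y, half either side), 17 mm thick (z, up), 28 mm wide (x) here, 32 mm at most (20-25 mm towards the probe), 22 mm at the free end; balanced here. A thin probe sticks out 100 mm from its -y end. Grip it here across x from above, fingertips 2 mm above what it lies on.
- clip_seat (a point): centre of the clip holder's seat, 34 mm up; blue foot 74 (x) x 106 (y) mm, fixed. Posts 14 mm long at y = +-27 mm, 40 mm free between for fingers. On each, 2 sprung jaws: rollers 17 mm apart, 20 mm above the seat; leaves open to 47 mm wide 42 mm above it. Handle along y (either way), centre over this point, pushed straight down (10-18 N): jaws spread, snap over it; home: underside on seat.
- bottle_mat: dark rubber mat, fixed, 180 (x) by 240 (y) by 4 mm thick; origin: centre of its underside. Three round places with 63 mm moulded rings at x = -42 mm, y = -68, 0, +68 mm; a bottle stands on each (within 4 mm), which one where changes. The thermometer lies behind them on the mat, handle centre near x = +29, y = 0 mm: a gripper reaching down for it would strike the bottles.
- timer: round white kitchen timer with a red knob, 72 mm in diameter, 47 mm tall, behind the mat on the left; origin under its centre. Not to be disturbed.
- measure_cup: stainless measuring cup, 78 mm in diameter, 79 mm tall, with a handle, behind the mat; origin under it, 17 mm from the cup's axis. Not to be disturbed.
- tongs_b: the shorter steel tongs (219 mm long, 40 mm wide, 38 mm tall) lying in the big tray on the right; origin under their centre. Not to be disturbed.
Things that resemble listed ones, but are neither listed nor needed, are in the scene too. Of the things that look like the part that bears thermometer_handle, the smaller one is meant.

How it is judged:
On the way, in this order (a step that is already met when the one before it is completed fails the run):
1. all three bottles stand aside, upright on the worktop and off the mat, more than 70 mm from where they stood (distance of each of sauce_bottle, green_bottle, squeeze_bottle from where it was at the start of the episode above 0.07 m and height (world z) of each of sauce_bottle, green_bottle, squeeze_bottle below 0.003 m and angle between each of sauce_bottle, green_bottle, squeeze_bottle's own z axis and vertical below 0.2 rad), for 0.2 s.
2. the thermometer is pressed home in the spring clip holder (horizontal distance between thermometer_handle and clip_seat below 0.012 m and z of thermometer_handle in the frame of clip_seat below 0.0045 m and angle between the y axis of thermometer_handle and the y axis of clip_seat, either way round below 0.12 rad and angle between thermometer_handle's own z axis and vertical below 0.12 rad), for 0.2 s.
At the end, for the whole second after the job is handed in: The thermometer's handle lies home on the seat of the clip holder (handle centre within 12 mm of the seat centre, underside less than 4.5 mm above the seat, aligned within 0.12 rad, level within 0.12 rad), and each bottle stands upright and at rest within 15 mm of where it stood at the start (all of step 2 and distance of each of sauce_bottle, green_bottle, squeeze_bottle from where it was at the start of the episode below 0.015 m and angle between each of sauce_bottle, green_bottle, squeeze_bottle's own z axis and vertical below 0.1 rad and linear speed of each of sauce_bottle, green_bottle, squeeze_bottle below 0.02 m/s); the robot touches nothing.
It fails at once if a bottle is tipped over (more than 0.4 rad) (angle between any of sauce_bottle, green_bottle, squeeze_bottle's own z axis and vertical above 0.4 rad).
It fails at once if the kitchen timer is pushed more than 20 mm (distance of timer from where it was at the start of the episode above 0.02 m).
It fails at once if the measuring cup is pushed more than 20 mm (distance of measure_cup from where it was at the start of the episode above 0.02 m).
It fails at once if the tongs in the tray is pushed more than 20 mm (distance of tongs_b from where it was at the start of the episode above 0.02 m).
It also fails if it takes over 144 s, if anything falls off the work surface, if the arm or the gripper's body presses on something with over 40 N, if the wrist force passes 120 N, or if a joint passes its speed limit or range.

## Working session

There is one attempt and no reset: what is moved stays moved. The work goes in short steps, Python scripts to look and compute and a tool call to move; the robot and the scene stay as the last step left them, time stands still between calls to the robot, and variables do not carry over. Pictures are saved under pics/ and viewed, at most 14 in all, crops included, and the job is handed in when it is done.

Besides the shell and the picture viewer there is one more tool, called as name(argument=value, ...), one argument or row to a line, values as JSON. arm_command: Moves the arm, as the interface text tells. Its arguments: {"type":"object","properties":{"commands":{"type":"array"},"newtons":{"type":"number"}},"required":["commands"]}

```bash
mkdir -p pics; cat > h.py <<'E'
import numpy as np, cv2
from rig import ctrl
def cal(n):
    c=ctrl.get_calibration(n); return np.array(c["K"]),np.array(c["R"]),np.array(c["t"])
def cloud(n,d):
    K,R,t=cal(n); v,u=np.mgrid[0:400,0:640]
    P=np.stack([(u-K[0,2])/K[0,0]*d,(v-K[1,2])/K[1,1]*d,d],-1)
    X=(P-t)@R; X[d<=0]=np.nan; return X
def proj(n,X):
    K,R,t=cal(n); p=K@(R@np.array(X)+t); return p[:2]/p[2]
E
python3 - <<'E'
from h import *
for n in("top","side"):
    p,d=ctrl.camera(n); cv2.imwrite(f"pics/{n}0.png",p); np.savez(f"{n}0.npz",p=p,d=d)
    K,R,t=cal(n); print(n,K[0,0],-R.T@t,R[2])
    for l in["sauce_bottle","green_bottle","squeeze_bottle","thermometer_handle","clip_seat","bottle_mat","timer","measure_cup"]:
        try:
            for r in ctrl.outline_of(n,l):
                X=cloud(n,d)[r["region"]]; print(l,round(r["p"],2),np.round(r["bbox"]),np.round(np.nanmedian(X,0),3),np.round(np.nanmin(X,0),3),np.round(np.nanmax(X,0),3))
        except Exception as e: print(l,e)
print(ctrl.state())
E
```

```text
top 422.6144712458278 [0.44243529 0.13201901 1.04210855] [ 0.08268919 -0.02082454 -0.99635779]
sauce_bottle 0.95 [214. 208. 249. 233.] [0.448 0.305 0.143] [0.419 0.287 0.002] [0.476 0.338 0.211]
green_bottle 0.94 [245. 215. 284. 238.] [0.444 0.236 0.174] [0.418 0.211 0.004] [0.469 0.287 0.242]
squeeze_bottle 0.83 [183. 205. 220. 234.] [0.451 0.372 0.157] [ 0.423  0.356 -0.005] [0.48  0.455 0.217]
thermometer_handle 0.79 [228. 187. 302. 202.] [0.517 0.298 0.02 ] [ 0.502  0.18  -0.002] [0.536 0.353 0.026]
thermometer_handle 0.62 [318. 236. 351. 311.] [0.35  0.086 0.022] [ 0.251  0.044 -0.006] [0.421 0.126 0.028]
thermometer_handle 0.26 [213. 208. 248. 236.] [0.448 0.305 0.141] [ 0.419  0.281 -0.   ] [0.482 0.365 0.211]
clip_seat 0.63 [336. 183. 378. 211.] [0.517 0.035 0.01 ] [ 0.481 -0.016 -0.003] [0.555 0.086 0.079]
bottle_mat 0.8 [186. 167. 294. 244.] [0.51  0.308 0.003] [ 0.393  0.19  -0.005] [0.586 0.439 0.209]
timer 0.65 [206. 105. 238. 133.] [0.695 0.369 0.026] [ 0.664  0.339 -0.004] [0.739 0.408 0.053]
measure_cup 0.56 [260.  77. 295. 116.] [0.759 0.235 0.027] [ 0.695  0.194 -0.
[... 1457 characters left out ...]
s': 0.9, 'joints': array([-1.18378921e+00,  1.16012254e-01,  1.44160445e+00,  9.78845177e-06,
        1.58397105e+00, -3.77972052e-02]), 'joint_velocities': array([ 0.00086466,  0.00086424, -0.00045691, -0.00122941,  0.00025343,
       -0.00177674]), 'joint_efforts': array([-1.72209726e-03, -7.21004963e+01, -6.22765732e+01,  7.78391445e-02,
        1.84417149e-02, -1.35382129e-05]), 'tool_pos': array([ 0.27819746, -0.61501989,  0.2326351 ]), 'orientation': array([ 3.14158740e+00, -9.59579584e-06,  4.24804449e-01]), 'ft_force': array([ 0.57321455,  0.10617724, -0.06863703]), 'wrist_torque': array([-0.00900749,  0.04329983, -0.0235536 ]), 'finger_force': 0.0, 'grip_width': 0.09271118763988713}
```

```bash
python3 - <<'E'
from h import *
p=np.load("top0.npz")["p"]
cv2.imwrite("pics/top0b.png",cv2.resize(p[60:340,130:500],None,fx=2.1,fy=2.1,interpolation=cv2.INTER_CUBIC))
E
```

```text
(no output)
```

View pics/top0.png

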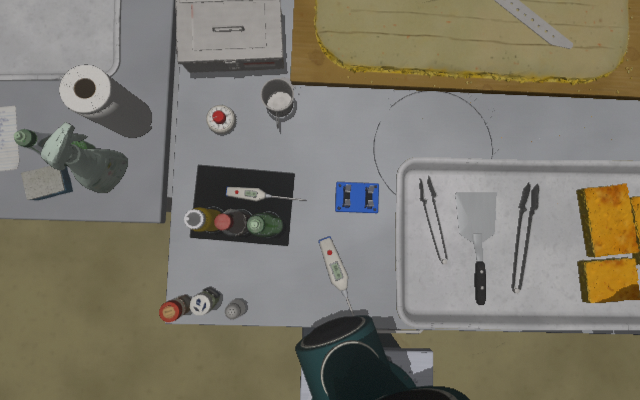

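View pics/side0.png

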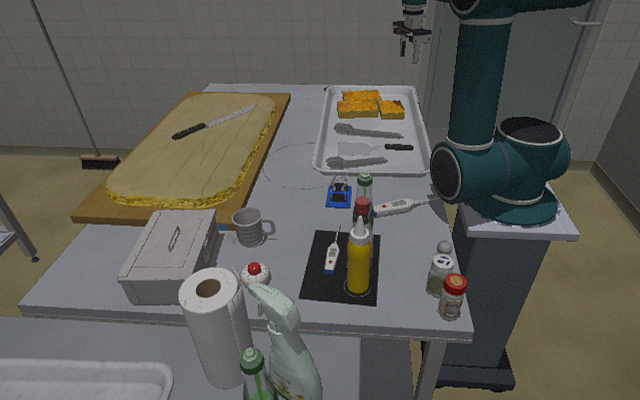

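View pics/top0b.png

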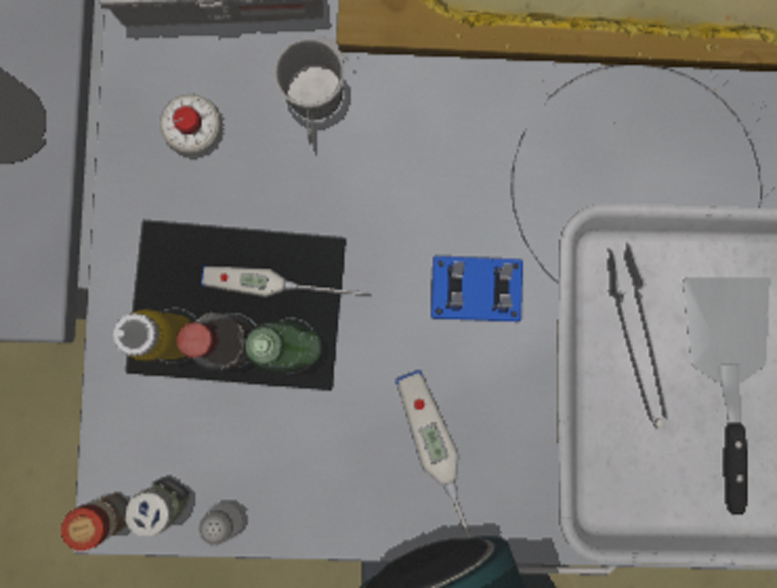

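The crops show two thermometers. One is behind the bottles on the mat (top 228–302,187–202; crop 200–370,265–297), and the other lies free near the robot base (top 318–351,236–311). The one on the mat fits: it is smaller, and it lies behind the bottles as described. Left to right, the row is squeeze (200,219), sauce (230,220) and green (264,226). The blue clip holder is at (357,197). Next I'll measure precise poses.

```bash
cat > m.py <<'E'
from h import *
D={n:np.load(f"{n}0.npz") for n in("top","side")}
C={n:cloud(n,D[n]["d"]) for n in D}
H={n:cv2.cvtColor(D[n]["p"],cv2.COLOR_BGR2HSV).astype(int) for n in D}
def rect(n,m):
    X=C[n][m]; r=cv2.minAreaRect((X[:,:2]*1000).astype(np.float32)); return len(X),np.round(r[0],1),np.round(r[1],1),round(r[2],2)
for n in D:
    X,h=C[n],H[n]
    box=lambda x0,x1,y0,y1,z0,z1:(X[...,0]>x0)&(X[...,0]<x1)&(X[...,1]>y0)&(X[...,1]<y1)&(X[...,2]>z0)&(X[...,2]<z1)
    blue=(h[...,0]>100)&(h[...,0]<125)&(h[...,1]>140)
    print(n,"clip foot",rect(n,blue&box(.45,.6,-.05,.12,-.01,.03)))
    # upper clip metal
    m=box(.45,.6,-.05,.12,.03,.09); print("clip top",rect(n,m),np.round(np.nanmax(X[m],0),3))
    m=(h[...,2]<60)&box(.35,.62,.15,.47,-.008,.012); k=cv2.morphologyEx(m.astype(np.uint8),cv2.MORPH_OPEN,np.ones((3,3)))>0; print("mat",rect(n,k))
    m=box(.48,.56,.24,.40,.012,.035); print("therm",rect(n,m))
    m2=m&(h[...,2]>120); print("therm white",rect(n,m2), np.nanmedian(X[m2],0))
    for nm,y0,y1,bands in(("squeeze",.34,.43,((.149,.17),(.17,.22),(.05,.13))),("sauce",.275,.35,((.195,.215),(.15,.19),(.05,.11))),("green",.2,.28,((.206,.222),(.225,.245),(.05,.1)))):
        for a,b in bands:
            q=box(.38,.5,y0,y1,a,b); 
            if q.sum()>3: print(nm,a,b,q.sum(),np.round(np.nanmean(X[q],0),3),np.round(np.nanpercentile(X[q],3,axis=0),3),np.round(np.nanpercentile(X[q],97,axis=0),3))
E
python3 m.py
```

```text
top clip foot (865, array([517. ,  33.5]), array([104.3,  71.3]), 89.4)
clip top (255, array([518.7,  33.9]), array([66.3, 46.6]), 89.48) [0.542 0.067 0.079]
mat (4408, array([489.8, 313.6]), array([238.9, 177.9]), 86.77)
therm (444, array([518.3, 298.2]), array([110.3,  29.9]), 85.4)
therm white (383, array([517.2, 298.6]), array([106.7,  29.4]), 88.78) [0.51921784 0.3028495  0.02031008]
squeeze 0.149 0.17 70 [0.451 0.371 0.163] [0.432 0.362 0.149] [0.471 0.399 0.17 ]
squeeze 0.17 0.22 289 [0.452 0.379 0.182] [0.435 0.365 0.171] [0.469 0.399 0.215]
squeeze 0.05 0.13 127 [0.451 0.364 0.096] [0.427 0.357 0.052] [0.475 0.379 0.127]
sauce 0.195 0.215 240 [0.448 0.315 0.207] [0.433 0.301 0.199] [0.462 0.33  0.21 ]
sauce 0.15 0.19 78 [0.448 0.305 0.163] [0.431 0.3   0.151] [0.464 0.316 0.188]
sauce 0.05 0.11 81 [0.446 0.294 0.087] [0.421 0.287 0.054] [0.473 0.309 0.109]
green 0.206 0.222 39 [0.443 0.241 0.217] [0.427 0.232 0.208] [0.46  0.256 0.222]
green 0.225 0.245 138 [0.444 0.248 0.233] [0.431 0.237 0.225] [0.455 0.262 0.242]
green 0.05 0.1 48 [0.444 0.215 0.083] [0.425 0.211 0.054] [
[... 439 characters left out ...]
45  0.399 0.16 ] [0.432 0.384 0.149] [0.47  0.406 0.17 ]
squeeze 0.17 0.22 255 [0.451 0.391 0.185] [0.435 0.378 0.17 ] [0.466 0.402 0.212]
squeeze 0.05 0.13 547 [0.45  0.404 0.09 ] [0.428 0.391 0.052] [0.473 0.41  0.128]
sauce 0.195 0.215 163 [0.446 0.324 0.204] [0.432 0.307 0.196] [0.461 0.335 0.208]
sauce 0.15 0.19 157 [0.445 0.329 0.172] [0.43  0.321 0.152] [0.462 0.335 0.189]
sauce 0.05 0.11 52 [0.428 0.327 0.088] [0.418 0.298 0.052] [0.474 0.338 0.109]
green 0.206 0.222 90 [0.443 0.264 0.215] [0.426 0.252 0.207] [0.458 0.269 0.222]
green 0.225 0.245 58 [0.443 0.255 0.234] [0.432 0.247 0.225] [0.452 0.262 0.241]
green 0.05 0.1 8 [0.419 0.266 0.093] [0.417 0.258 0.085] [0.42  0.272 0.1  ]
```

```bash
cat > plan.py <<'E'
# usage: plan(x,y,z,yaw; waypoints of (x,y,z,yaw,step)) -> rounded rows; start None = measured pose
import numpy as np, sys, json
from rig import ctrl
def start():
    s=ctrl.state(); return [*s["tool_pos"],s["orientation"][2]]
def plan(wps,g,cur=None):
    cur=np.array(cur if cur is not None else start(),float); rows=[]
    for *w,step in wps:
        w=np.array(w,float); d=w-cur; n=int(max(1,np.ceil(np.linalg.norm(d[:3])/step-1e-6),np.ceil(abs(d[3])/.16-1e-6)))
        for k in range(n,0,-1):
            e=(w-cur)/k; c,s=np.cos(cur[3]),np.sin(cur[3])
            r=np.round([e[0]*c+e[1]*s,e[0]*s-e[1]*c,-e[2]],3); dy=round(e[3],2) if abs(e[3])>.004 else 0
            cur=cur+[r[0]*c+r[1]*s,r[0]*s-r[1]*c,-r[2],dy]
            rows.append([g,*r.tolist(),0,0,-dy])
    for i in range(0,len(rows),5): print(json.dumps(sum(rows[i:i+5],[])).replace(" ",""))
    print(np.round(cur,4),len(rows))
    return cur
E
python3 -c "
from plan import *
plan([(.45,-.3,.33,.95,.055),(.5,0.1,.33,1.571,.055),(.451,.384,.28,1.571,.055),(.451,.384,.158,1.571,.045)],.08)"
```

```text
[0.08,0.041,-0.031,-0.014,0,0,-0.08,0.08,0.043,-0.028,-0.014,0,0,-0.07,0.08,0.045,-0.024,-0.014,0,0,-0.08,0.08,0.047,-0.021,-0.014,0,0,-0.07,0.08,0.048,-0.017,-0.014,0,0,-0.08]
[0.08,0.05,-0.013,-0.014,0,0,-0.07,0.08,0.05,-0.011,-0.013,0,0,-0.08,0.08,0.044,-0.024,-0.0,0,0,-0.08,0.08,0.046,-0.02,-0.0,0,0,-0.08,0.08,0.048,-0.016,-0.0,0,0,-0.08]
[0.08,0.049,-0.013,-0.0,0,0,-0.08,0.08,0.05,-0.008,-0.0,0,0,-0.07,0.08,0.05,-0.005,-0.0,0,0,-0.08,0.08,0.05,-0.001,-0.0,0,0,-0.07,0.08,0.05,0.002,-0.0,0,0,-0.08]
[0.08,0.047,-0.008,0.008,0,0,0,0.08,0.047,-0.008,0.008,0,0,0,0.08,0.048,-0.008,0.008,0,0,0,0.08,0.047,-0.008,0.009,0,0,0,0.08,0.048,-0.008,0.008,0,0,0]
[0.08,0.047,-0.008,0.009,0,0,0,0.08,0.0,0.0,0.041,0,0,0,0.08,0.0,0.0,0.04,0,0,0,0.08,0.0,0.0,0.041,0,0,0]
[0.4507 0.3835 0.1576 1.5748] 24
```

arm_command(
  commands=[0.08,0.041,-0.031,-0.014,0,0,-0.08,0.08,0.043,-0.028,-0.014,0,0,-0.07,0.08,0.045,-0.024,-0.014,0,0,-0.08,0.08,0.047,-0.021,-0.014,0,0,-0.07,0.08,0.048,-0.017,-0.014,0,0,-0.08],
  newtons=25,
)

```text
time_s: 1.52
tool_pos: [0.4012, -0.3886, 0.3033]
orientation: [3.141, -0.0, 0.807]
ft_force: [0.8, 0.6, -0.0]
grip_width: 0.0797
finger_force: 0.0
```

arm_command(
  commands=[0.08,0.05,-0.013,-0.014,0,0,-0.07,0.08,0.05,-0.011,-0.013,0,0,-0.08,0.08,0.044,-0.024,0,0,0,-0.08,0.08,0.046,-0.02,0,0,0,-0.08,0.08,0.048,-0.016,0,0,0,-0.08],
)

```text
time_s: 2.15
tool_pos: [0.4685, -0.1484, 0.3298]
orientation: [3.141, -0.0, 1.197]
ft_force: [0.2, 0.5, 0.1]
grip_width: 0.0801
finger_force: 0.0
```

arm_command(
  commands=[0.08,0.049,-0.013,0,0,0,-0.08,0.08,0.05,-0.008,0,0,0,-0.07,0.08,0.05,-0.005,0,0,0,-0.08,0.08,0.05,-0.001,0,0,0,-0.07,0.08,0.05,0.002,0,0,0,-0.08],
)

```text
time_s: 2.78
tool_pos: [0.4997, 0.1014, 0.3299]
orientation: [3.141, -0.0, 1.577]
ft_force: [1.4, -0.9, 0.3]
grip_width: 0.0797
finger_force: 0.0
```

arm_command(
  commands=[0.08,0.047,-0.008,0.008,0,0,0,0.08,0.047,-0.008,0.008,0,0,0,0.08,0.048,-0.008,0.008,0,0,0,0.08,0.047,-0.008,0.009,0,0,0,0.08,0.048,-0.008,0.008,0,0,0],
)

```text
time_s: 3.4
tool_pos: [0.4583, 0.3381, 0.2885]
orientation: [3.141, -0.0, 1.575]
ft_force: [0.7, 0.9, -0.3]
grip_width: 0.0797
finger_force: 0.0
```

arm_command(
  commands=[0.08,0.047,-0.008,0.009,0,0,0,0.08,0,0,0,0,0,0],
)

```text
time_s: 3.65
tool_pos: [0.4496, 0.3857, 0.2783]
orientation: [-3.14, 0.001, 1.578]
ft_force: [0.4, -1.1, -1.4]
grip_width: 0.0799
finger_force: 0.0
```

arm_command(
  commands=[0.08,0,0,0.041,0,0,0,0.08,0,0,0.041,0,0,0,0.08,0,0,0.04,0,0,0,0.03,0,0,0,0,0,0,0.03,0,0,0,0,0,0],
  newtons=25,
)

```text
time_s: 4.28
tool_pos: [0.4513, 0.3835, 0.1598]
orientation: [3.14, -0.001, 1.574]
ft_force: [-0.1, -0.5, 1.6]
grip_width: 0.0644
finger_force: 0.0
```

arm_command(
  commands=[0.03,0,0,0,0,0,0,0.03,0,0,0,0,0,0,0.03,0,0,0,0,0,0,0.03,0,0,-0.01,0,0,0],
)

```text
time_s: 4.78
tool_pos: [0.4504, 0.3833, 0.1673]
orientation: [-3.141, 0.001, 1.575]
ft_force: [0.1, -0.6, -2.5]
grip_width: 0.0424
finger_force: 22.6
```

arm_command(
  commands=[0.03,0,0,-0.03,0,0,0,0.03,0,0,-0.04,0,0,0,0.03,0,0,-0.04,0,0,0,0.03,0,0.02,0,0,0,0,0.03,0,0.04,0,0,0,0],
)

```text
time_s: 5.4
tool_pos: [0.5111, 0.3839, 0.2778]
orientation: [3.141, -0.0, 1.576]
ft_force: [0.5, -0.9, -2.7]
grip_width: 0.0419
finger_force: 22.6
```

arm_command(
  commands=[0.03,0,0.04,0,0,0,0,0.03,0,0.03,0,0,0,0,0.03,-0.01,0.02,0,0,0,0,0.03,-0.034,0,0,0,0,0,0.03,-0.04,0,0,0,0,0],
)

```text
time_s: 6.02
tool_pos: [0.6011, 0.2988, 0.2766]
orientation: [-3.14, 0.001, 1.575]
ft_force: [1.2, -0.8, -2.6]
grip_width: 0.0414
finger_force: 22.6
```

arm_command(
  commands=[0.03,-0.04,0,0,0,0,0,0.03,-0.04,0,0,0,0,0,0.03,-0.04,0,0,0,0,0,0.03,-0.04,0,0,0,0,0,0.03,-0.04,0,0,0,0,0],
)

```text
time_s: 6.65
tool_pos: [0.6014, 0.0983, 0.2772]
orientation: [-3.141, 0.0, 1.575]
ft_force: [-0.4, -0.1, -2.2]
grip_width: 0.0414
finger_force: 22.6
```

arm_command(
  commands=[0.03,-0.04,0.02,0,0,0,0,0.03,-0.04,0.03,0,0,0,0,0.03,-0.03,0.02,0,0,0,0,0.03,0,0.01,0,0,0,0,0.03,0,0,0.02,0,0,0],
)

```text
time_s: 7.28
tool_pos: [0.6827, -0.0095, 0.2578]
orientation: [3.14, -0.0, 1.575]
ft_force: [-0.3, 0.8, -3.0]
grip_width: 0.0408
finger_force: 22.6
```

arm_command(
  commands=[0.03,0,0,0.04,0,0,0,0.03,0,0,0.035,0,0,0,0.03,0,0,0.018,0,0,0,0.03,0,0,0.01,0,0,0,0.03,0,0,0,0,0,0],
)

```text
time_s: 7.9
tool_pos: [0.6825, -0.0093, 0.1565]
orientation: [3.139, 0.0, 1.575]
ft_force: [-2.3, -0.2, 4.7]
grip_width: 0.0408
finger_force: 24.0
```

arm_command(
  commands=[0.08,0,0,0,0,0,0,0.08,0,0,0,0,0,0,0.08,0,0,-0.04,0,0,0,0.08,0,0,-0.045,0,0,0,0.08,0,0,-0.045,0,0,0],
)

```text
time_s: 8.52
tool_pos: [0.6821, -0.0095, 0.2863]
orientation: [3.141, -0.0, 1.575]
ft_force: [-0.5, 0.4, 0.3]
grip_width: 0.0798
finger_force: 0.0
```

```bash
python3 -c "
from plan import *
print(start())
plan([(.447,.317,.285,1.571,.05),(.447,.317,.179,1.571,.036)],.07,[.6824,-.0105,.285,1.575])"
```

```text
[np.float64(0.6821040553260801), np.float64(-0.009465373067401004), np.float64(0.28628117170877027), np.float64(1.5749033678206203)]
[0.07,0.036,-0.026,-0.0,0,0,0,0.07,0.037,-0.026,-0.0,0,0,0,0.07,0.036,-0.026,-0.0,0,0,0,0.07,0.037,-0.026,-0.0,0,0,0,0.07,0.036,-0.026,-0.0,0,0,0]
[0.07,0.037,-0.026,-0.0,0,0,0,0.07,0.036,-0.026,-0.0,0,0,0,0.07,0.037,-0.026,-0.0,0,0,0,0.07,0.036,-0.026,-0.0,0,0,0.0,0.07,0.0,-0.0,0.035,0,0,0]
[0.07,0.0,-0.0,0.035,0,0,0,0.07,0.0,-0.0,0.036,0,0,0.0]
[0.447  0.3165 0.179  1.575 ] 12
```

arm_command(
  commands=[0.07,0.036,-0.026,0,0,0,0,0.07,0.037,-0.026,0,0,0,0,0.07,0.036,-0.026,0,0,0,0,0.07,0.037,-0.026,0,0,0,0,0.07,0.036,-0.026,0,0,0,0],
  newtons=30,
)

```text
time_s: 9.15
tool_pos: [0.5505, 0.1731, 0.2849]
orientation: [3.141, -0.0, 1.575]
ft_force: [0.2, 0.7, 0.2]
grip_width: 0.0699
finger_force: 0.0
```

arm_command(
  commands=[0.07,0.037,-0.026,0,0,0,0,0.07,0.036,-0.026,0,0,0,0,0.07,0.037,-0.026,0,0,0,0,0.07,0.036,-0.026,0,0,0,0,0.07,0,0,0.035,0,0,0],
)

```text
time_s: 9.78
tool_pos: [0.4461, 0.32, 0.252]
orientation: [3.138, -0.003, 1.578]
ft_force: [0.1, -0.4, -0.2]
grip_width: 0.0702
finger_force: 0.0
```

arm_command(
  commands=[0.07,0,0,0.035,0,0,0,0.07,0,0,0.036,0,0,0,0.02,0,0,0,0,0,0,0.02,0,0,0,0,0,0,0.02,0,0,0,0,0,0],
)

```text
time_s: 10.4
tool_pos: [0.4475, 0.3178, 0.1805]
orientation: [3.14, -0.001, 1.575]
ft_force: [0.4, -0.1, 1.0]
grip_width: 0.0442
finger_force: 0.0
```

arm_command(
  commands=[0.02,0,0,0,0,0,0,0.02,0,0,0,0,0,0,0.02,0,0,-0.01,0,0,0,0.02,0,0,-0.01,0,0,0,0.02,0,0,0,0,0,0],
)

```text
time_s: 11.02
tool_pos: [0.4472, 0.3177, 0.1998]
orientation: [3.14, -0.001, 1.575]
ft_force: [-0.7, 0.2, -3.1]
grip_width: 0.0379
finger_force: 29.4
```

arm_command(
  commands=[0.02,0,0,-0.03,0,0,0,0.02,0,0,-0.04,0,0,0,0.02,0,0,-0.03,0,0,0,0.02,0,0.02,0,0,0,0,0.02,0,0.04,0,0,0,0],
)

```text
time_s: 11.65
tool_pos: [0.5077, 0.3178, 0.298]
orientation: [3.141, -0.0, 1.576]
ft_force: [0.5, -0.1, -1.8]
grip_width: 0.0378
finger_force: 29.5
```

arm_command(
  commands=[0.02,0,0.04,0,0,0,0,0.02,0,0.03,0,0,0,0,0.02,-0.012,0.02,0,0,0,0,0.02,-0.03,0,0,0,0,0,0.02,-0.04,0,0,0,0,0],
)

```text
time_s: 12.28
tool_pos: [0.5975, 0.2348, 0.2972]
orientation: [-3.14, 0.001, 1.575]
ft_force: [0.5, -0.9, -1.1]
grip_width: 0.0379
finger_force: 29.5
```

arm_command(
  commands=[0.02,-0.04,0,0,0,0,0,0.02,-0.04,0,0,0,0,0,0.02,-0.04,0.02,0,0,0,0,0.02,-0.03,0.03,0,0,0,0,0.02,-0.01,0.025,0,0,0,0],
)

```text
time_s: 12.9
tool_pos: [0.6736, 0.0736, 0.2978]
orientation: [-3.141, 0.0, 1.573]
ft_force: [0.6, 1.1, -2.3]
grip_width: 0.0379
finger_force: 29.4
```

arm_command(
  commands=[0.02,0,0.01,0,0,0,0,0.02,0,0,0.02,0,0,0,0.02,0,0,0.04,0,0,0,0.02,0,0,0.035,0,0,0,0.02,0,0,0.018,0,0,0],
)

```text
time_s: 13.52
tool_pos: [0.6813, 0.077, 0.1825]
orientation: [-3.138, 0.0, 1.576]
ft_force: [0.7, -0.2, -3.0]
grip_width: 0.0379
finger_force: 29.5
```

arm_command(
  commands=[0.02,0,0,0.009,0,0,0,0.02,0,0,0,0,0,0],
)

```text
time_s: 13.78
tool_pos: [0.683, 0.0766, 0.1774]
orientation: [3.14, -0.0, 1.575]
ft_force: [0.5, 0.1, -2.4]
grip_width: 0.0382
finger_force: 29.5
```

arm_command(
  commands=[0.02,0,0,0.002,0,0,0,0.02,0,0,0,0,0,0],
)

```text
time_s: 14.02
tool_pos: [0.6834, 0.0764, 0.176]
orientation: [3.139, -0.0, 1.575]
ft_force: [0.5, -0.8, 4.4]
grip_width: 0.0381
finger_force: 30.0
```

arm_command(
  commands=[0.07,0,0,0,0,0,0,0.07,0,0,0,0,0,0,0.07,0,0,-0.03,0,0,0,0.07,0,0,-0.04,0,0,0,0.07,0,0,-0.04,0,0,0],
)

```text
time_s: 14.65
tool_pos: [0.6827, 0.0764, 0.2856]
orientation: [-3.141, -0.0, 1.575]
ft_force: [0.3, 0.2, 0.1]
grip_width: 0.0699
finger_force: 0.0
```

```bash
python3 -c "
from plan import *
print(start())
plan([(.444,.250,.285,1.575,.05),(.444,.250,.211,1.575,.037)],.07,[.6818,.0755,.285,1.575])"
```

```text
[np.float64(0.6827045785485722), np.float64(0.07644303455178734), np.float64(0.2855629997296453), np.float64(1.5748364067957543)]
[0.07,0.029,-0.04,-0.0,0,0,0,0.07,0.029,-0.039,-0.0,0,0,0,0.07,0.029,-0.04,-0.0,0,0,0,0.07,0.029,-0.039,-0.0,0,0,0,0.07,0.03,-0.04,-0.0,0,0,0]
[0.07,0.029,-0.039,-0.0,0,0,0,0.07,0.0,-0.0,0.025,0,0,0,0.07,0.0,-0.0,0.024,0,0,0,0.07,0.0,-0.0,0.025,0,0,0]
[0.4441 0.2495 0.211  1.575 ] 9
```

arm_command(
  commands=[0.07,0.029,-0.04,0,0,0,0,0.07,0.029,-0.039,0,0,0,0,0.07,0.029,-0.04,0,0,0,0,0.07,0.029,-0.039,0,0,0,0,0.07,0.03,-0.04,0,0,0,0],
  newtons=25,
)

```text
time_s: 15.28
tool_pos: [0.4829, 0.2223, 0.2845]
orientation: [-3.142, -0.0, 1.575]
ft_force: [-0.3, 0.5, -0.1]
grip_width: 0.0703
finger_force: 0.0
```

arm_command(
  commands=[0.07,0.029,-0.039,0,0,0,0,0.07,0,0,0.025,0,0,0,0.07,0,0,0.024,0,0,0,0.07,0,0,0.025,0,0,0,0.02,0,0,0,0,0,0],
)

```text
time_s: 15.9
tool_pos: [0.4445, 0.2502, 0.2091]
orientation: [-3.139, 0.001, 1.575]
ft_force: [0.3, 0.5, 1.0]
grip_width: 0.0642
finger_force: 0.0
```

arm_command(
  commands=[0.02,0,0,0,0,0,0,0.02,0,0,0,0,0,0,0.02,0,0,0,0,0,0,0.02,0,0,0,0,0,0,0.02,0,0,-0.01,0,0,0],
)

```text
time_s: 16.52
tool_pos: [0.4449, 0.2503, 0.2202]
orientation: [-3.14, 0.001, 1.575]
ft_force: [0.4, 0.3, -3.0]
grip_width: 0.0347
finger_force: 24.8
```

arm_command(
  commands=[0.02,0,0,-0.01,0,0,0,0.02,0,0,0,0,0,0],
)

```text
time_s: 16.77
tool_pos: [0.4455, 0.2506, 0.2317]
orientation: [3.14, -0.001, 1.575]
ft_force: [0.4, -0.1, -3.2]
grip_width: 0.0349
finger_force: 24.8
```

arm_command(
  commands=[0.02,0,0,-0.03,0,0,0,0.02,0,0,-0.04,0,0,0,0.02,0,0,-0.03,0,0,0,0.02,0,0.02,0,0,0,0,0.02,0,0.04,0,0,0,0],
)

```text
time_s: 17.4
tool_pos: [0.5054, 0.2509, 0.3315]
orientation: [3.14, -0.001, 1.576]
ft_force: [0.6, -0.0, -2.7]
grip_width: 0.0352
finger_force: 24.8
```

arm_command(
  commands=[0.02,0,0.04,0,0,0,0,0.02,0,0.04,0,0,0,0,0.02,-0.025,0.036,0,0,0,0,0.02,-0.035,0.03,0,0,0,0,0.02,-0.03,0.03,0,0,0,0],
)

```text
time_s: 18.02
tool_pos: [0.6826, 0.1602, 0.33]
orientation: [-3.141, 0.0, 1.575]
ft_force: [0.1, 0.1, -3.6]
grip_width: 0.0348
finger_force: 24.8
```

arm_command(
  commands=[0.02,0,0,0,0,0,0,0.02,0,0,0.02,0,0,0,0.02,0,0,0.04,0,0,0,0.02,0,0,0.035,0,0,0,0.02,0,0,0.018,0,0,0],
)

```text
time_s: 18.65
tool_pos: [0.6801, 0.1622, 0.2145]
orientation: [-3.139, 0.0, 1.576]
ft_force: [-1.0, -0.8, -2.0]
grip_width: 0.0347
finger_force: 24.8
```

arm_command(
  commands=[0.02,0,0,0.009,0,0,0,0.02,0,0,0.001,0,0,0,0.02,0,0,0,0,0,0],
)

```text
time_s: 19.02
tool_pos: [0.6818, 0.1616, 0.2087]
orientation: [3.14, -0.0, 1.575]
ft_force: [0.6, -1.1, -3.1]
grip_width: 0.0349
finger_force: 24.8
```

arm_command(
  commands=[0.02,0,0,0.002,0,0,0,0.02,0,0,0,0,0,0],
)

```text
time_s: 19.27
tool_pos: [0.682, 0.1614, 0.2073]
orientation: [3.139, -0.0, 1.575]
ft_force: [0.3, -1.5, 4.7]
grip_width: 0.0346
finger_force: 25.1
```

arm_command(
  commands=[0.07,0,0,0,0,0,0,0.07,0,0,0,0,0,0,0.07,0,0,-0.03,0,0,0,0.07,0,0,-0.04,0,0,0,0.07,0,0,-0.04,0,0,0],
)

```text
time_s: 19.9
tool_pos: [0.6814, 0.1614, 0.3168]
orientation: [-3.141, -0.0, 1.575]
ft_force: [-0.0, 0.1, 0.7]
grip_width: 0.0695
finger_force: 0.0
```

```bash
cat > t.py <<'E'
from h import *
from plan import start
for n in("top","side"):
    p,d=ctrl.camera(n); cv2.imwrite(f"pics/{n}1.png",p); np.savez(f"{n}1.npz",p=p,d=d); X=cloud(n,d)
    m=(X[...,0]>.48)&(X[...,0]<.56)&(X[...,1]>.2)&(X[...,1]<.40)&(X[...,2]>.013)&(X[...,2]<.035)
    m=cv2.morphologyEx(m.astype(np.uint8),cv2.MORPH_OPEN,np.ones((3,3)))>0
    Q=X[m]; c=Q[:,:2].mean(0); a=np.linalg.svd(Q[:,:2]-c,full_matrices=False)[2][0]; a*=np.sign(a[1]); b=np.array([a[1],-a[0]])
    s=(Q[:,:2]-c)@a; w=(Q[:,:2]-c)@b; s0=s.max(); print(n,c,"axis",a,"yaw",np.arctan2(-a[0],a[1]),"free end",c+a*s0,"len",np.ptp(s),"z",np.median(Q[:,2]))
    for k in np.arange(0,.14,.01):
        q=(s0-s>=k)&(s0-s<k+.01)
        if q.sum()>3: print("%.3f w %.3f mid x %.4f y %.4f n %d z %.3f"%(k+.005,np.ptp(w[q]),*(c+a*(s0-k-.005)+b*(w[q].max()+w[q].min())/2),q.sum(),np.median(Q[q,2])))
print(start())
E
python3 t.py
```

```text
top [0.51870805 0.30244112] axis [0.07648064 0.99707107] yaw -0.07655539809138899 free end [0.52255212 0.35255596] len 0.10048445223630101 z 0.019904055410560086
0.005 w 0.020 mid x 0.5219 y 0.3476 n 31 z 0.020
0.015 w 0.022 mid x 0.5212 y 0.3376 n 41 z 0.020
0.025 w 0.024 mid x 0.5205 y 0.3276 n 43 z 0.020
0.035 w 0.025 mid x 0.5204 y 0.3176 n 44 z 0.020
0.045 w 0.027 mid x 0.5197 y 0.3076 n 48 z 0.020
0.055 w 0.029 mid x 0.5186 y 0.2977 n 51 z 0.020
0.065 w 0.028 mid x 0.5178 y 0.2877 n 50 z 0.020
0.075 w 0.030 mid x 0.5167 y 0.2778 n 53 z 0.020
0.085 w 0.025 mid x 0.5166 y 0.2678 n 40 z 0.020
0.095 w 0.016 mid x 0.5157 y 0.2578 n 25 z 0.017
side [0.5175752  0.31143904] axis [0.08064493 0.99674289] yaw -0.08073260077503493 free end [0.52115235 0.3556514 ] len 0.10229213373422709 z 0.01937866730887548
0.005 w 0.021 mid x 0.5209 y 0.3507 n 39 z 0.019
0.015 w 0.023 mid x 0.5202 y 0.3407 n 32 z 0.020
0.025 w 0.025 mid x 0.5197 y 0.3307 n 27 z 0.019
0.035 w 0.025 mid x 0.5185 y 0.3208 n 34 z 0.019
0.045 w 0.026 mid x 0.5189 y 0.3107 n 27 z 0.020
0.055 w 0.028 mid x 0.5163 y 0.3009 n 35 z 0.020
0.065 w 0.029 mid x 0.5167 y 0.2908 n 33 z 0.019
0.075 w 0.031 mid x 0.5157 y 0.2808 n 33 z 0.019
0.085 w 0.021 mid x 0.5142 y 0.2709 n 21 z 0.019
0.095 w 0.011 mid x 0.5145 y 0.2609 n 6 z 0.019
[np.float64(0.6822236256446209), np.float64(0.16157504985049), np.float64(0.32100422699486975), np.float64(1.5748463618843311)]
```

```bash
python3 -c "
from plan import *
plan([(.54,.29,.30,1.494,.045),(.519,.3065,.06,1.494,.045),(.519,.3065,.020,1.494,.02)],.06,[.682,.1614,.316,1.575])"
```

```text
[0.06,0.026,-0.028,0.003,0,0,0.02,0.06,0.025,-0.029,0.003,0,0,0.02,0.06,0.025,-0.029,0.003,0,0,0.01,0.06,0.024,-0.03,0.004,0,0,0.02,0.06,0.024,-0.03,0.003,0,0,0.01]
[0.06,0.002,-0.004,0.04,0,0,0,0.06,0.003,-0.004,0.04,0,0,0,0.06,0.002,-0.004,0.04,0,0,0,0.06,0.003,-0.003,0.04,0,0,0,0.06,0.002,-0.004,0.04,0,0,0]
[0.06,0.003,-0.003,0.04,0,0,0,0.06,-0.0,-0.0,0.013,0,0,0,0.06,-0.0,-0.0,0.013,0,0,0,0.06,-0.0,-0.0,0.014,0,0,0]
[0.5192 0.3067 0.02   1.495 ] 14
```

View pics/side1.png

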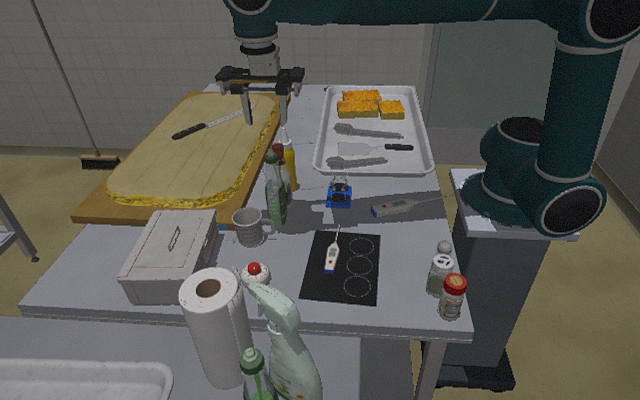

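The three bottles stand upright beyond the clip (around 265–295, 130–230). The thermometer lies alone on the mat at (332,255), and the rings are empty. The gripper is clear.

arm_command(
  commands=[0.06,0.026,-0.028,0.003,0,0,0.02,0.06,0.025,-0.029,0.003,0,0,0.02,0.06,0.025,-0.029,0.003,0,0,0.01,0.06,0.024,-0.03,0.004,0,0,0.02,0.06,0.024,-0.03,0.003,0,0,0.01],
  newtons=40,
)

```text
time_s: 20.62
tool_pos: [0.5385, 0.2907, 0.2988]
orientation: [-3.141, 0.0, 1.494]
ft_force: [0.1, 0.2, -0.2]
grip_width: 0.0599
finger_force: 0.0
```

arm_command(
  commands=[0.06,0.002,-0.004,0.04,0,0,0,0.06,0.003,-0.004,0.04,0,0,0,0.06,0.002,-0.004,0.04,0,0,0,0.06,0.003,-0.003,0.04,0,0,0,0.06,0.002,-0.004,0.04,0,0,0],
)

```text
time_s: 21.25
tool_pos: [0.521, 0.3034, 0.0978]
orientation: [-3.141, 0.0, 1.495]
ft_force: [1.1, -0.1, -0.3]
grip_width: 0.0601
finger_force: 0.0
```

arm_command(
  commands=[0.06,0.003,-0.003,0.04,0,0,0,0.06,0,0,0.013,0,0,0,0.06,0,0,0.013,0,0,0,0.06,0,0,0.014,0,0,0,0.06,0,0,0,0,0,0],
)

```text
time_s: 21.88
tool_pos: [0.5189, 0.3067, 0.0194]
orientation: [-3.142, 0.0, 1.495]
ft_force: [-0.2, 0.0, 0.3]
grip_width: 0.0601
finger_force: 0.0
```

arm_command(
  commands=[0.01,0,0,0,0,0,0,0.01,0,0,0,0,0,0,0.01,0,0,0,0,0,0,0.01,0,0,0,0,0,0,0.01,0,0,0,0,0,0],
)

```text
time_s: 22.5
tool_pos: [0.5188, 0.3067, 0.0199]
orientation: [3.141, -0.0, 1.495]
ft_force: [-1.1, -0.4, 3.0]
grip_width: 0.0276
finger_force: 39.9
```

arm_command(
  commands=[0.01,0,0,-0.01,0,0,0,0.01,0,0,-0.03,0,0,0,0.01,0,0,-0.04,0,0,0,0.01,0,0,-0.04,0,0,0,0.01,0,0,0,0,0,0],
)

```text
time_s: 23.12
tool_pos: [0.5199, 0.3073, 0.1438]
orientation: [3.137, -0.003, 1.495]
ft_force: [0.0, -0.4, -1.1]
grip_width: 0.0278
finger_force: 39.9
```

```bash
python3 -c "
from plan import *
plan([(.518,.034,.14,1.563,.045)],.01,[.5192,.3067,.14,1.495])
s=ctrl.state();print(s['wrist_torque'],s['tool_pos'])"
python3 - <<'E'
from h import *
import json
p,d=ctrl.camera("side"); cv2.imwrite("pics/s2.png",cv2.resize(p[150:330,250:450],None,fx=4,fy=3.3))
# clip refined from both initial views
D=np.load("top0.npz");X=cloud("top",D["d"]);h=cv2.cvtColor(D["p"],cv2.COLOR_BGR2HSV).astype(int)
m=(X[...,2]>.045)&(X[...,2]<.09)&(abs(X[...,0]-.517)<.06)&(abs(X[...,1]-.034)<.06)
n,l,st,c=cv2.connectedComponentsWithStats(m.astype(np.uint8))
for i in range(1,n):
    Q=X[l==i]
    if len(Q)>5: print(len(Q),Q.mean(0).round(4),Q.min(0).round(4),Q.max(0).round(4))
E
```

```text
[0.01,-0.039,0.003,-0.0,0,0,-0.01,0.01,-0.039,0.002,-0.0,0,0,-0.01,0.01,-0.039,0.002,-0.0,0,0,-0.01,0.01,-0.039,0.002,-0.0,0,0,-0.01,0.01,-0.039,0.001,-0.0,0,0,-0.01]
[0.01,-0.039,0.001,-0.0,0,0,-0.01,0.01,-0.038,0.0,-0.0,0,0,-0.01]
[0.5177 0.0344 0.14   1.565 ] 7
[-0.03864008 -0.08858531  0.03119729] [0.51991352 0.30734407 0.14381687]
44 [0.5349 0.0611 0.0652] [0.5273 0.0549 0.0454] [0.5422 0.0666 0.0764]
45 [0.5343 0.0073 0.0655] [0.5265 0.0011 0.0456] [0.5417 0.0126 0.0784]
31 [0.5021 0.0617 0.0651] [0.4957 0.0563 0.0489] [0.5088 0.0672 0.0783]
34 [0.5012 0.0074 0.0639] [0.4951 0.0009 0.0478] [0.5082 0.0129 0.0792]
```

View pics/s2.png

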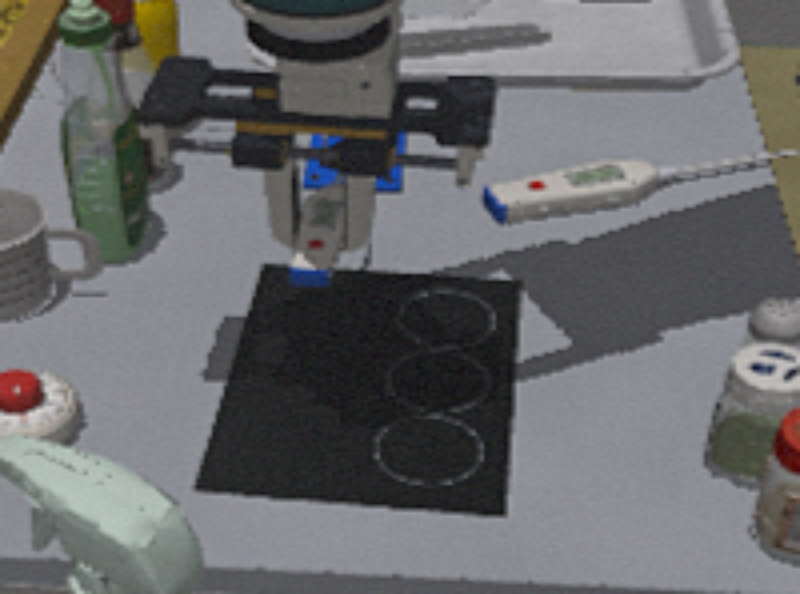

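The crop shows the thermometer held level between the fingers above the mat, its blue end at (310,272). Now carry it over the clip and measure it in the grip.

arm_command(
  commands=[0.01,-0.039,0.003,0,0,0,-0.01,0.01,-0.039,0.002,0,0,0,-0.01,0.01,-0.039,0.002,0,0,0,-0.01,0.01,-0.039,0.002,0,0,0,-0.01,0.01,-0.039,0.001,0,0,0,-0.01],
  newtons=50,
)

```text
time_s: 23.8
tool_pos: [0.5171, 0.1101, 0.1384]
orientation: [-3.14, 0.0, 1.545]
ft_force: [1.4, 0.5, -0.5]
grip_width: 0.0278
finger_force: 49.9
```

arm_command(
  commands=[0.01,-0.039,0.001,0,0,0,-0.01,0.01,-0.038,0,0,0,0,0,0.01,0,0,0,0,0,0],
)

```text
time_s: 24.18
tool_pos: [0.5167, 0.0326, 0.1386]
orientation: [-3.14, 0.0, 1.552]
ft_force: [-0.1, 1.3, -1.0]
grip_width: 0.027
finger_force: 49.9
```

```bash
cat > g.py <<'E'
from h import *
import sys
from plan import start
s=start(); print(np.round(s,4))
for n in("side","top"):
    p,d=ctrl.camera(n); cv2.imwrite(f"pics/{n}{sys.argv[1]}.png",p); X=cloud(n,d); h=cv2.cvtColor(p,cv2.COLOR_BGR2HSV).astype(int)
    zb=s[2]-.016; R=(abs(X[...,0]-s[0])<.03)&(X[...,1]-s[1]<.07)&(X[...,1]-s[1]>.01)&(X[...,2]>zb-.01)&(X[...,2]<zb+.025)
    m=R; b=R&(h[...,0]>100)&(h[...,0]<125)&(h[...,1]>140)
    Q=X[m]; print(n,m.sum(),b.sum())
    if b.sum(): B=X[b]; print("blue end",B.mean(0).round(4),B.min(0).round(4),B.max(0).round(4))
    for y0 in np.arange(.01,.06,.008):
        q=Q[(Q[:,1]-s[1]>=y0)&(Q[:,1]-s[1]<y0+.008)]
        if len(q)>3: print("dy %.3f mid dx %.4f w %.3f ztop %.4f zmin %.4f n %d"%(y0+.004,(q[:,0].max()+q[:,0].min())/2-s[0],np.ptp(q[:,0]),np.percentile(q[:,2],85),q[:,2].min(),len(q)))
E
python3 g.py 3; python3 -c "
import cv2;p=cv2.imread('pics/side3.png');cv2.imwrite('pics/s3.png',cv2.resize(p[120:240,270:430],None,fx=5,fy=5,interpolation=cv2.INTER_CUBIC))"
```

```text
[0.5167 0.0326 0.1386 1.5521]
side 142 23
blue end [0.5177 0.0807 0.1331] [0.5073 0.077  0.127 ] [0.5271 0.0843 0.139 ]
dy 0.014 mid dx 0.0000 w 0.055 ztop 0.1437 zmin 0.1240 n 51
dy 0.022 mid dx 0.0007 w 0.023 ztop 0.1391 zmin 0.1363 n 13
dy 0.030 mid dx 0.0003 w 0.023 ztop 0.1397 zmin 0.1357 n 15
dy 0.038 mid dx -0.0003 w 0.022 ztop 0.1389 zmin 0.1262 n 16
dy 0.046 mid dx 0.0006 w 0.020 ztop 0.1375 zmin 0.1208 n 39
dy 0.054 mid dx -0.0025 w 0.014 ztop 0.1380 zmin 0.1249 n 8
top 0 0
```

View pics/s3.png

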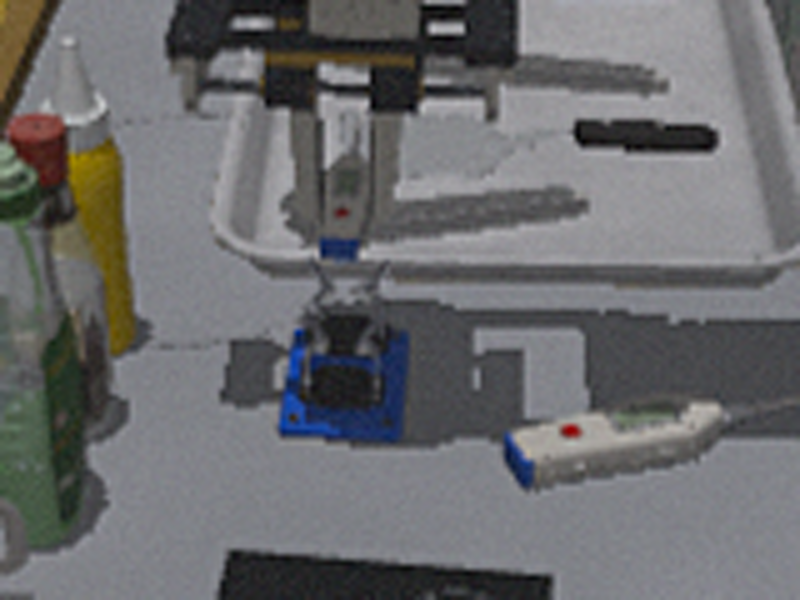

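arm_command(
  commands=[0.01,0.001,0.001,0.02,0,0,0,0.01,0,0,0.02,0,0,0,0.01,0,0,0.012,0,0,0,0.01,0,0,0,0,0,0,0.01,0,0,0,0,0,0],
  newtons=60,
)

```text
time_s: 24.9
tool_pos: [0.5185, 0.0355, 0.0881]
orientation: [3.141, -0.0, 1.555]
ft_force: [-0.2, 0.2, -1.0]
grip_width: 0.0268
finger_force: 59.8
```

```bash
python3 g.py 4; python3 -c "
from plan import *
print(start())"
```

```text
[0.5185 0.0355 0.0881 1.5549]
side 153 25
blue end [0.5193 0.0836 0.0816] [0.51   0.0798 0.0752] [0.5275 0.0883 0.0887]
dy 0.014 mid dx -0.0003 w 0.053 ztop 0.0920 zmin 0.0742 n 45
dy 0.022 mid dx -0.0011 w 0.047 ztop 0.0888 zmin 0.0633 n 23
dy 0.030 mid dx -0.0015 w 0.047 ztop 0.0883 zmin 0.0654 n 27
dy 0.038 mid dx -0.0032 w 0.032 ztop 0.0883 zmin 0.0633 n 12
dy 0.046 mid dx 0.0004 w 0.023 ztop 0.0866 zmin 0.0721 n 42
dy 0.054 mid dx 0.0013 w 0.014 ztop 0.0828 zmin 0.0769 n 4
top 0 0
[np.float64(0.5185651293808541), np.float64(0.03543315800733109), np.float64(0.08836298696052362), np.float64(1.5548165367632054)]
```

arm_command(
  commands=[0.01,0,0,0.006,0,0,0,0.01,0,0,0.006,0,0,0,0.01,0,0,0.005,0,0,0],
)

```text
time_s: 25.38
tool_pos: [0.5185, 0.0354, 0.0711]
orientation: [3.141, 0.0, 1.555]
ft_force: [1.5, -1.2, 12.6]
grip_width: 0.0275
finger_force: 59.8
```

arm_command(
  commands=[0.01,0,0,0.005,0,0,0,0.01,0,0,0.005,0,0,0,0.01,0,0,0.005,0,0,0],
)

```text
time_s: 25.75
tool_pos: [0.5184, 0.0354, 0.0554]
orientation: [3.141, 0.0, 1.555]
ft_force: [1.8, -0.5, -0.8]
grip_width: 0.0269
finger_force: 59.8
```

arm_command(
  commands=[0.01,0,0,0.003,0,0,0,0.01,0,0,0.003,0,0,0,0.01,0,0,0,0,0,0],
)

```text
time_s: 26.12
tool_pos: [0.5181, 0.0354, 0.0498]
orientation: [-3.141, 0.0, 1.555]
ft_force: [-3.4, -0.2, 5.1]
grip_width: 0.0273
finger_force: 59.8
```

arm_command(
  commands=[0.01,0,0,0.001,0,0,0,0.01,0,0,0,0,0,0],
)

```text
time_s: 26.38
tool_pos: [0.5181, 0.0354, 0.0498]
orientation: [-3.141, 0.0, 1.555]
ft_force: [-9.9, -0.9, 16.7]
grip_width: 0.0269
finger_force: 59.8
```

```bash
python3 g.py 5; python3 -c "
import cv2;p=cv2.imread('pics/side5.png');cv2.imwrite('pics/s5.png',cv2.resize(p[130:230,270:420],None,fx=5,fy=5,interpolation=cv2.INTER_CUBIC))"
```

```text
[0.5181 0.0354 0.0498 1.5548]
side 163 28
blue end [0.5189 0.0833 0.0427] [0.51   0.0807 0.0359] [0.5278 0.0874 0.0508]
dy 0.014 mid dx -0.0013 w 0.051 ztop 0.0524 zmin 0.0400 n 28
dy 0.022 mid dx -0.0022 w 0.045 ztop 0.0532 zmin 0.0251 n 23
dy 0.030 mid dx 0.0003 w 0.045 ztop 0.0537 zmin 0.0240 n 43
dy 0.038 mid dx -0.0058 w 0.039 ztop 0.0505 zmin 0.0238 n 30
dy 0.046 mid dx -0.0007 w 0.021 ztop 0.0485 zmin 0.0359 n 36
top 0 0
```

View pics/s5.png

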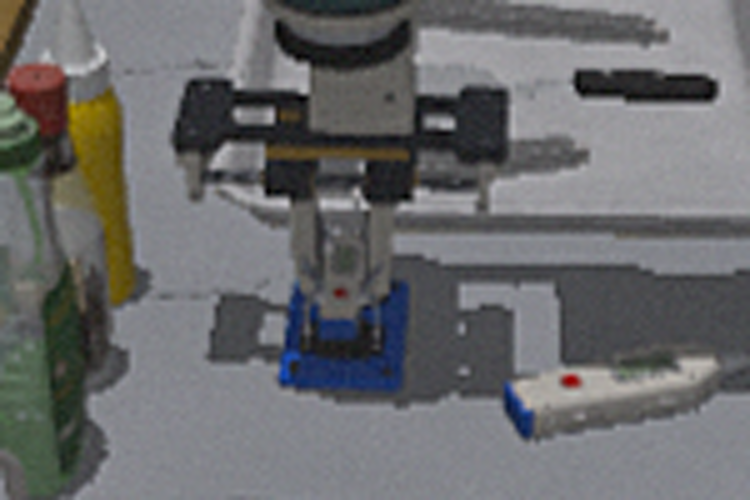

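The picture shows the handle down between the jaws, its blue end at (340,325) at seat height. The contact is firm at 17 N. Now release and check.

arm_command(
  commands=[0.05,0,0,-0.001,0,0,0,0.05,0,0,0,0,0,0,0.05,0,0,0,0,0,0,0.05,0,0,-0.02,0,0,0,0.05,0,0,-0.04,0,0,0],
  newtons=25,
)

```text
time_s: 27.1
tool_pos: [0.5176, 0.0354, 0.1102]
orientation: [-3.139, 0.0, 1.555]
ft_force: [-0.1, 0.7, 0.4]
grip_width: 0.05
finger_force: 0.0
```

arm_command(
  commands=[0.06,0,0,-0.05,0,0,0,0.06,0,0,-0.05,0,0,0,0.06,0,0,-0.05,0,0,0,0.06,0,0,-0.05,0,0,0,0.06,0,0,0,0,0,0],
)

```text
time_s: 27.72
tool_pos: [0.5187, 0.0354, 0.3152]
orientation: [3.135, -0.0, 1.555]
ft_force: [-0.0, 0.0, -0.3]
grip_width: 0.06
finger_force: 0.0
```

```bash
cat > c.py <<'E'
from h import *
import sys
t=sys.argv[1]
for n in("top","side"):
    p,d=ctrl.camera(n); cv2.imwrite(f"pics/{n}{t}.png",p); np.savez(f"{n}{t}.npz",p=p,d=d); X=cloud(n,d)
    h=cv2.cvtColor(p,cv2.COLOR_BGR2HSV).astype(int)
    m=(abs(X[...,0]-.518)<.02)&(X[...,1]>-.03)&(X[...,1]<.095)&(X[...,2]>.035)&(X[...,2]<.062)
    m&=~((X[...,1]>.0)&(X[...,1]<.069)&(abs(X[...,0]-.518)>.008))
    Q=X[m]; print(n,m.sum())
    for y0 in np.arange(-.03,.095,.0125):
        q=Q[(Q[:,1]>=y0)&(Q[:,1]<y0+.0125)]
        if len(q)>3: print("y %.3f midx %.4f w %.3f z %.4f"%(q[:,1].mean(),(q[:,0].max()+q[:,0].min())/2,np.ptp(q[:,0]),np.median(q[:,2])),len(q))
    print("ymin/max",Q[:,1].min(),Q[:,1].max())
E
python3 c.py 6; python3 -c "from plan import *;print(np.round(start(),4))"
```

```text
top 45
y 0.077 midx 0.5193 w 0.021 z 0.0498 45
ymin/max 0.0722270968378134 0.08190574535996462
side 140
y -0.010 midx 0.5142 w 0.010 z 0.0473 4
y 0.002 midx 0.5182 w 0.012 z 0.0504 11
y 0.014 midx 0.5173 w 0.013 z 0.0505 10
y 0.027 midx 0.5180 w 0.016 z 0.0504 15
y 0.039 midx 0.5187 w 0.013 z 0.0493 12
y 0.051 midx 0.5181 w 0.012 z 0.0504 10
y 0.065 midx 0.5168 w 0.029 z 0.0506 18
y 0.078 midx 0.5167 w 0.029 z 0.0487 41
y 0.084 midx 0.5173 w 0.020 z 0.0416 17
ymin/max -0.02185345417384885 0.0866223812933113
[0.5181 0.0354 0.3105 1.5548]
```

Handle top at z = 0.0505 (expected 0.051), centred and aligned, so it is home. Now return the green bottle.

```bash
python3 -c "
from plan import *
c=plan([(.682,.161,.310,1.575,.05),(.682,.161,.2065,1.575,.036)],.07,[.5182,.0354,.3105,1.555])"
```

```text
[0.07,0.026,0.032,0.0,0,0,-0.0,0.07,0.026,0.032,0.0,0,0,-0.01,0.07,0.025,0.033,0.0,0,0,0,0.07,0.025,0.033,0.0,0,0,-0.01,0.07,0.025,0.033,0.001,0,0,0]
[0.07,-0.0,-0.0,0.034,0,0,0,0.07,-0.0,-0.0,0.034,0,0,0,0.07,-0.0,-0.0,0.035,0,0,0]
[0.6822 0.1611 0.2065 1.575 ] 8
```

arm_command(
  commands=[0.07,0.026,0.032,0,0,0,0,0.07,0.026,0.032,0,0,0,-0.01,0.07,0.025,0.033,0,0,0,0,0.07,0.025,0.033,0,0,0,-0.01,0.07,0.025,0.033,0.001,0,0,0],
  newtons=25,
)

```text
time_s: 28.45
tool_pos: [0.6828, 0.1619, 0.3073]
orientation: [-3.14, 0.0, 1.575]
ft_force: [0.3, -0.1, 0.7]
grip_width: 0.0701
finger_force: 0.0
```

arm_command(
  commands=[0.07,0,0,0.034,0,0,0,0.07,0,0,0.034,0,0,0,0.07,0,0,0.035,0,0,0,0.07,0,0,0,0,0,0,0.02,0,0,0,0,0,0],
)

```text
time_s: 29.08
tool_pos: [0.6823, 0.1611, 0.2068]
orientation: [3.141, -0.0, 1.575]
ft_force: [1.2, -0.3, -0.6]
grip_width: 0.0641
finger_force: 0.0
```

arm_command(
  commands=[0.02,0,0,0,0,0,0,0.02,0,0,0,0,0,0,0.02,0,0,0,0,0,0,0.02,0,0,0,0,0,0],
)

```text
time_s: 29.58
tool_pos: [0.6823, 0.1611, 0.2062]
orientation: [3.141, -0.0, 1.575]
ft_force: [-0.3, 0.0, 3.0]
grip_width: 0.0351
finger_force: 25.1
```

```bash
python3 -c "
from plan import *
s=start();print(np.round(s,4))
c=plan([(.682,.1614,.32,1.575,.04),(.60,.25,.32,1.575,.04),(.445,.2503,.32,1.575,.04),(.445,.2503,.235,1.575,.04),(.445,.2503,.2125,1.575,.012)],.02,s)"
```

```text
[0.6823 0.1611 0.2062 1.5748]
[0.02,0.0,-0.0,-0.038,0,0,0,0.02,0.0,-0.0,-0.038,0,0,0,0.02,0.0,-0.0,-0.038,0,0,0,0.02,0.022,-0.02,0.0,0,0,0,0.02,0.022,-0.021,0.0,0,0,0]
[0.02,0.023,-0.02,0.0,0,0,0,0.02,0.022,-0.021,0.0,0,0,0,0.02,0.0,-0.039,0.0,0,0,0,0.02,0.0,-0.039,0.0,0,0,0,0.02,0.001,-0.038,0.0,0,0,0]
[0.02,0.0,-0.039,0.0,0,0,0,0.02,0.0,0.0,0.028,0,0,0,0.02,0.0,0.0,0.029,0,0,0,0.02,0.0,0.0,0.028,0,0,0,0.02,0.0,0.0,0.011,0,0,0]
[0.02,0.0,0.0,0.012,0,0,0]
[0.445  0.2502 0.2122 1.5748] 16
```

arm_command(
  commands=[0.02,0,0,-0.038,0,0,0,0.02,0,0,-0.038,0,0,0,0.02,0,0,-0.038,0,0,0,0.02,0.022,-0.02,0,0,0,0,0.02,0.022,-0.021,0,0,0,0],
)

```text
time_s: 30.2
tool_pos: [0.6399, 0.206, 0.3181]
orientation: [-3.14, 0.0, 1.574]
ft_force: [-0.7, 1.4, -3.7]
grip_width: 0.0349
finger_force: 24.8
```

arm_command(
  commands=[0.02,0.023,-0.02,0,0,0,0,0.02,0.022,-0.021,0,0,0,0,0.02,0,-0.039,0,0,0,0,0.02,0,-0.039,0,0,0,0,0.02,0.001,-0.038,0,0,0,0],
)

```text
time_s: 30.82
tool_pos: [0.4816, 0.2507, 0.3177]
orientation: [-3.14, 0.001, 1.575]
ft_force: [0.0, 0.4, -2.7]
grip_width: 0.0347
finger_force: 24.8
```

arm_command(
  commands=[0.02,0,-0.039,0,0,0,0,0.02,0,0,0.028,0,0,0,0.02,0,0,0.029,0,0,0,0.02,0,0,0.028,0,0,0,0.02,0,0,0.011,0,0,0],
)

```text
time_s: 31.45
tool_pos: [0.4434, 0.2502, 0.2207]
orientation: [-3.138, 0.001, 1.575]
ft_force: [-0.1, -0.0, -3.8]
grip_width: 0.0351
finger_force: 24.8
```

arm_command(
  commands=[0.02,0,0,0.01,0,0,0,0.02,0,0,0,0,0,0],
)

```text
time_s: 31.7
tool_pos: [0.4447, 0.2502, 0.2134]
orientation: [-3.141, 0.0, 1.575]
ft_force: [0.6, 0.1, -3.0]
grip_width: 0.0353
finger_force: 24.8
```

Lower until contact, then release and move to the sauce bottle.

arm_command(
  commands=[0.02,0,0,0.002,0,0,0,0.02,0,0,0.001,0,0,0],
)

```text
time_s: 31.95
tool_pos: [0.445, 0.2502, 0.2111]
orientation: [3.141, -0.0, 1.575]
ft_force: [0.8, -0.7, -2.6]
grip_width: 0.035
finger_force: 24.8
```

arm_command(
  commands=[0.02,0,0,0.001,0,0,0,0.02,0,0,0,0,0,0],
)

```text
time_s: 32.2
tool_pos: [0.4451, 0.2502, 0.2105]
orientation: [3.14, -0.001, 1.575]
ft_force: [-1.2, -0.6, 5.4]
grip_width: 0.0348
finger_force: 25.1
```

arm_command(
  commands=[0.07,0,0,0,0,0,0,0.07,0,0,0,0,0,0,0.07,0,0,-0.02,0,0,0,0.07,0,0,-0.04,0,0,0,0.07,0,0,-0.03,0,0,0],
)

```text
time_s: 32.83
tool_pos: [0.4449, 0.2502, 0.3027]
orientation: [3.14, -0.001, 1.575]
ft_force: [0.1, -1.0, -0.1]
grip_width: 0.0697
finger_force: 0.0
```

```bash
python3 -c "
from plan import *
print(np.round(start(),4))
c=plan([(.683,.0764,.290,1.575,.05),(.683,.0764,.176,1.575,.038)],.07,[.4451,.2502,.3005,1.575])"
```

```text
[0.4449 0.2502 0.3027 1.5748]
[0.07,-0.029,0.04,0.002,0,0,0,0.07,-0.029,0.039,0.002,0,0,0,0.07,-0.029,0.04,0.002,0,0,0,0.07,-0.029,0.039,0.002,0,0,0,0.07,-0.029,0.04,0.001,0,0,0]
[0.07,-0.03,0.039,0.002,0,0,0,0.07,0.0,0.0,0.038,0,0,0,0.07,0.0,0.0,0.038,0,0,0,0.07,0.0,0.0,0.038,0,0,0]
[0.6828 0.0762 0.1755 1.575 ] 9
```

arm_command(
  commands=[0.07,-0.029,0.04,0.002,0,0,0,0.07,-0.029,0.039,0.002,0,0,0,0.07,-0.029,0.04,0.002,0,0,0,0.07,-0.029,0.039,0.002,0,0,0,0.07,-0.029,0.04,0.001,0,0,0],
  newtons=30,
)

```text
time_s: 33.45
tool_pos: [0.6448, 0.1048, 0.292]
orientation: [3.141, -0.0, 1.575]
ft_force: [0.3, 0.6, 0.8]
grip_width: 0.07
finger_force: 0.0
```

arm_command(
  commands=[0.07,-0.03,0.039,0.002,0,0,0,0.07,0,0,0.038,0,0,0,0.07,0,0,0.038,0,0,0,0.07,0,0,0.038,0,0,0,0.07,0,0,0,0,0,0],
)

```text
time_s: 34.08
tool_pos: [0.6818, 0.076, 0.1729]
orientation: [-3.138, 0.0, 1.575]
ft_force: [-0.4, -0.3, 0.2]
grip_width: 0.07
finger_force: 0.0
```

arm_command(
  commands=[0.02,0,0,0,0,0,0,0.02,0,0,0,0,0,0,0.02,0,0,0,0,0,0,0.02,0,0,0,0,0,0,0.02,0,0,0,0,0,0],
)

```text
time_s: 34.7
tool_pos: [0.6829, 0.0761, 0.1755]
orientation: [3.14, -0.0, 1.575]
ft_force: [1.7, -1.1, 5.8]
grip_width: 0.0383
finger_force: 30.1
```

```bash
python3 -c "
from plan import *
s=start();print(np.round(s,4))
c=plan([(s[0],s[1],s[2]+.12,1.575,.04),(.60,.3177,s[2]+.12,1.575,.04),(.4474,.3177,s[2]+.12,1.575,.04),(.4474,.3177,.2,1.575,.04),(.4474,.3177,.1825,1.575,.01)],.02,s)"
```

```text
[0.6829 0.0761 0.1755 1.5748]
[0.02,0.0,0.0,-0.04,0,0,0,0.02,0.0,0.0,-0.04,0,0,0,0.02,0.0,0.0,-0.04,0,0,0,0.02,0.035,-0.012,-0.0,0,0,0,0.02,0.034,-0.012,-0.0,0,0,0]
[0.02,0.035,-0.012,-0.0,0,0,0,0.02,0.034,-0.011,-0.0,0,0,0,0.02,0.035,-0.012,-0.0,0,0,0,0.02,0.034,-0.011,-0.0,0,0,0,0.02,0.035,-0.012,-0.0,0,0,0]
[0.02,0.0,-0.038,-0.0,0,0,0,0.02,0.0,-0.038,-0.0,0,0,0,0.02,0.0,-0.038,-0.0,0,0,0,0.02,0.001,-0.039,-0.0,0,0,0,0.02,-0.0,0.0,0.032,0,0,0]
[0.02,-0.0,0.0,0.032,0,0,0,0.02,-0.0,0.0,0.032,0,0,0,0.02,-0.0,0.0,0.009,0,0,0,0.02,-0.0,0.0,0.008,0,0,0]
[0.447  0.3182 0.1825 1.5748] 19
```

arm_command(
  commands=[0.02,0,0,-0.04,0,0,0,0.02,0,0,-0.04,0,0,0,0.02,0,0,-0.04,0,0,0,0.02,0.035,-0.012,0,0,0,0,0.02,0.034,-0.012,0,0,0,0],
)

```text
time_s: 35.33
tool_pos: [0.6579, 0.1456, 0.2945]
orientation: [-3.141, -0.0, 1.574]
ft_force: [0.9, 0.1, -3.4]
grip_width: 0.038
finger_force: 29.4
```

arm_command(
  commands=[0.02,0.035,-0.012,0,0,0,0,0.02,0.034,-0.011,0,0,0,0,0.02,0.035,-0.012,0,0,0,0,0.02,0.034,-0.011,0,0,0,0,0.02,0.035,-0.012,0,0,0,0],
)

```text
time_s: 35.95
tool_pos: [0.599, 0.3188, 0.2941]
orientation: [-3.141, 0.0, 1.575]
ft_force: [0.8, 0.5, -1.7]
grip_width: 0.0384
finger_force: 29.5
```

arm_command(
  commands=[0.02,0,-0.038,0,0,0,0,0.02,0,-0.038,0,0,0,0,0.02,0,-0.038,0,0,0,0,0.02,0,-0.039,0,0,0,0,0.02,0,0,0.032,0,0,0],
)

```text
time_s: 36.58
tool_pos: [0.4452, 0.3177, 0.2648]
orientation: [3.138, -0.003, 1.576]
ft_force: [0.9, 0.1, -2.7]
grip_width: 0.0384
finger_force: 29.4
```

arm_command(
  commands=[0.02,0,0,0.032,0,0,0,0.02,0,0,0.032,0,0,0,0.02,0,0,0.009,0,0,0,0.02,0,0,0.008,0,0,0,0.02,0,0,0,0,0,0],
)

```text
time_s: 37.2
tool_pos: [0.4467, 0.3173, 0.1821]
orientation: [3.141, -0.0, 1.575]
ft_force: [-1.0, -0.1, -2.4]
grip_width: 0.038
finger_force: 29.5
```

arm_command(
  commands=[0.02,0,0,0.002,0,0,0,0.02,0,0,0,0,0,0],
)

```text
time_s: 37.45
tool_pos: [0.4467, 0.3173, 0.1801]
orientation: [3.141, -0.0, 1.575]
ft_force: [0.0, -0.5, -2.2]
grip_width: 0.0379
finger_force: 29.5
```

arm_command(
  commands=[0.02,0,0,0.001,0,0,0,0.02,0,0,0,0,0,0],
)

```text
time_s: 37.7
tool_pos: [0.447, 0.3174, 0.1797]
orientation: [3.14, -0.001, 1.575]
ft_force: [0.1, -0.7, 5.2]
grip_width: 0.0379
finger_force: 30.1
```

arm_command(
  commands=[0.07,0,0,0,0,0,0,0.07,0,0,0,0,0,0,0.07,0,0,-0.02,0,0,0,0.07,0,0,-0.04,0,0,0,0.07,0,0,-0.05,0,0,0],
)

```text
time_s: 38.33
tool_pos: [0.4463, 0.317, 0.2907]
orientation: [-3.141, 0.0, 1.575]
ft_force: [-0.7, -0.2, 0.3]
grip_width: 0.0699
finger_force: 0.0
```

```bash
python3 -c "
from plan import *
print(np.round(start(),4))
c=plan([(.6824,-.0093,.285,1.575,.05),(.6824,-.0093,.1565,1.575,.043)],.07,[.4467,.3173,.289,1.575])"
```

```text
[0.4463 0.317  0.2907 1.5748]
[0.07,-0.036,0.026,0.0,0,0,0,0.07,-0.036,0.026,0.001,0,0,0,0.07,-0.037,0.026,0.0,0,0,0,0.07,-0.036,0.026,0.001,0,0,0,0.07,-0.037,0.026,0.0,0,0,0]
[0.07,-0.036,0.026,0.001,0,0,0,0.07,-0.037,0.026,0.0,0,0,0,0.07,-0.036,0.026,0.001,0,0,0,0.07,-0.037,0.026,-0.0,0,0,0,0.07,0.0,0.0,0.043,0,0,0]
[0.07,0.0,0.0,0.043,0,0,0,0.07,0.0,0.0,0.043,0,0,0]
[ 0.6821 -0.0097  0.156   1.575 ] 12
```

arm_command(
  commands=[0.07,-0.036,0.026,0,0,0,0,0.07,-0.036,0.026,0.001,0,0,0,0.07,-0.037,0.026,0,0,0,0,0.07,-0.036,0.026,0.001,0,0,0,0.07,-0.037,0.026,0,0,0,0],
  newtons=25,
)

```text
time_s: 38.95
tool_pos: [0.578, 0.1344, 0.2882]
orientation: [3.141, -0.0, 1.575]
ft_force: [0.9, 0.2, 0.3]
grip_width: 0.0703
finger_force: 0.0
```

arm_command(
  commands=[0.07,-0.036,0.026,0.001,0,0,0,0.07,-0.037,0.026,0,0,0,0,0.07,-0.036,0.026,0.001,0,0,0,0.07,-0.037,0.026,0,0,0,0,0.07,0,0,0.043,0,0,0],
)

```text
time_s: 39.58
tool_pos: [0.6841, -0.0125, 0.2451]
orientation: [3.136, 0.001, 1.572]
ft_force: [0.5, 0.4, -0.7]
grip_width: 0.0699
finger_force: 0.0
```

arm_command(
  commands=[0.07,0,0,0.043,0,0,0,0.07,0,0,0.043,0,0,0,0.07,0,0,0,0,0,0,0.03,0,0,0,0,0,0,0.03,0,0,0,0,0,0],
)

```text
time_s: 40.2
tool_pos: [0.6828, -0.0099, 0.1584]
orientation: [3.138, 0.0, 1.575]
ft_force: [0.4, -0.0, -0.9]
grip_width: 0.0545
finger_force: 0.0
```

arm_command(
  commands=[0.03,0,0,0,0,0,0,0.03,0,0,0,0,0,0,0.03,0,0,0,0,0,0],
)

```text
time_s: 40.58
tool_pos: [0.6822, -0.0099, 0.1567]
orientation: [3.14, 0.0, 1.575]
ft_force: [-1.7, -0.3, 7.2]
grip_width: 0.0407
finger_force: 24.3
```

```bash
python3 -c "
from plan import *
s=start();print(np.round(s,4))
c=plan([(s[0],s[1],s[2]+.12,1.575,.04),(.61,.1,s[2]+.12,1.575,.04),(.60,.3837,s[2]+.12,1.575,.04),(.4507,.3837,s[2]+.12,1.575,.04),(.4507,.3837,.18,1.575,.04),(.4507,.3837,.1635,1.575,.01)],.03,s)"
```

```text
[ 0.6822 -0.0099  0.1567  1.5748]
[0.03,0.0,0.0,-0.04,0,0,0,0.03,0.0,0.0,-0.04,0,0,0,0.03,0.0,0.0,-0.04,0,0,0,0.03,0.028,-0.018,-0.0,0,0,0,0.03,0.027,-0.018,-0.0,0,0,0]
[0.03,0.028,-0.018,-0.0,0,0,0,0.03,0.027,-0.018,-0.0,0,0,0,0.03,0.035,-0.001,-0.0,0,0,0,0.03,0.036,-0.001,-0.0,0,0,0,0.03,0.035,-0.001,-0.0,0,0,0]
[0.03,0.036,-0.001,-0.0,0,0,0,0.03,0.035,-0.001,-0.0,0,0,0,0.03,0.036,-0.001,-0.0,0,0,0,0.03,0.035,-0.001,-0.0,0,0,0,0.03,0.036,-0.002,-0.0,0,0,0]
[0.03,0.0,-0.037,-0.0,0,0,0,0.03,0.0,-0.037,-0.0,0,0,0,0.03,0.0,-0.037,-0.0,0,0,0,0.03,0.001,-0.038,-0.0,0,0,0,0.03,-0.0,0.0,0.032,0,0,0]
[0.03,-0.0,0.0,0.032,0,0,0,0.03,-0.0,0.0,0.033,0,0,0,0.03,-0.0,0.0,0.008,0,0,0,0.03,-0.0,0.0,0.008,0,0,0]
[0.4506 0.3842 0.1637 1.5748] 24
```

arm_command(
  commands=[0.03,0,0,-0.04,0,0,0,0.03,0,0,-0.04,0,0,0,0.03,0,0,-0.04,0,0,0,0.03,0.028,-0.018,0,0,0,0,0.03,0.027,-0.018,0,0,0,0],
)

```text
time_s: 41.2
tool_pos: [0.6453, 0.0454, 0.2757]
orientation: [3.142, -0.0, 1.574]
ft_force: [1.0, 0.9, -2.1]
grip_width: 0.0399
finger_force: 22.6
```

arm_command(
  commands=[0.03,0.028,-0.018,0,0,0,0,0.03,0.027,-0.018,0,0,0,0,0.03,0.035,-0.001,0,0,0,0,0.03,0.036,-0.001,0,0,0,0,0.03,0.035,-0.001,0,0,0,0],
)

```text
time_s: 41.82
tool_pos: [0.6058, 0.2069, 0.2755]
orientation: [-3.141, 0.0, 1.575]
ft_force: [-0.2, 0.3, -3.2]
grip_width: 0.0398
finger_force: 23.1
```

arm_command(
  commands=[0.03,0.036,-0.001,0,0,0,0,0.03,0.035,-0.001,0,0,0,0,0.03,0.036,-0.001,0,0,0,0,0.03,0.035,-0.001,0,0,0,0,0.03,0.036,-0.002,0,0,0,0],
)

```text
time_s: 42.45
tool_pos: [0.5991, 0.3849, 0.2753]
orientation: [-3.141, 0.0, 1.575]
ft_force: [0.3, 0.8, -1.7]
grip_width: 0.0394
finger_force: 23.1
```

arm_command(
  commands=[0.03,0,-0.037,0,0,0,0,0.03,0,-0.037,0,0,0,0,0.03,0,-0.037,0,0,0,0,0.03,0,-0.038,0,0,0,0,0.03,0,0,0.032,0,0,0],
)

```text
time_s: 43.08
tool_pos: [0.449, 0.3839, 0.2462]
orientation: [3.138, -0.003, 1.576]
ft_force: [0.8, -0.0, -3.6]
grip_width: 0.0396
finger_force: 26.6
```

arm_command(
  commands=[0.03,0,0,0.032,0,0,0,0.03,0,0,0.033,0,0,0,0.03,0,0,0.008,0,0,0,0.03,0,0,0.008,0,0,0,0.03,0,0,0,0,0,0],
)

```text
time_s: 43.7
tool_pos: [0.4507, 0.3835, 0.1637]
orientation: [3.14, -0.001, 1.575]
ft_force: [-0.1, -0.3, -1.9]
grip_width: 0.0391
finger_force: 26.4
```

arm_command(
  commands=[0.03,0,0,0.002,0,0,0,0.03,0,0,0.001,0,0,0],
)

```text
time_s: 43.95
tool_pos: [0.4511, 0.3843, 0.1631]
orientation: [3.138, -0.004, 1.575]
ft_force: [-3.8, 1.5, 21.4]
grip_width: 0.0391
finger_force: 27.7
```

arm_command(
  commands=[0.03,0,0,0.001,0,0,0,0.03,0,0,0,0,0,0],
)

```text
time_s: 44.2
tool_pos: [0.4513, 0.3845, 0.1629]
orientation: [3.137, -0.004, 1.575]
ft_force: [-3.8, 2.1, 22.5]
grip_width: 0.0391
finger_force: 28.2
```

arm_command(
  commands=[0.03,0,0,-0.002,0,0,0,0.03,0,0,-0.001,0,0,0,0.03,0,0,0,0,0,0],
)

```text
time_s: 44.58
tool_pos: [0.4509, 0.3837, 0.1631]
orientation: [3.14, -0.002, 1.575]
ft_force: [-0.4, 1.2, 10.2]
grip_width: 0.0389
finger_force: 27.3
```

arm_command(
  commands=[0.07,0,0,0,0,0,0,0.07,0,0,0,0,0,0,0.07,0,0,-0.02,0,0,0,0.07,0,0,-0.05,0,0,0,0.07,0,0,-0.05,0,0,0],
)

```text
time_s: 45.2
tool_pos: [0.4502, 0.383, 0.2843]
orientation: [3.141, -0.0, 1.575]
ft_force: [0.5, -0.3, 0.0]
grip_width: 0.07
finger_force: 0.0
```

arm_command(
  commands=[0.07,0,0.03,-0.02,0,0,0,0.07,0,0.05,0,0,0,0,0.07,-0.03,0.05,0,0,0,0,0.07,-0.05,0.03,0,0,0,0,0.07,-0.05,0,0,0,0,0],
)

```text
time_s: 45.82
tool_pos: [0.6123, 0.252, 0.3019]
orientation: [-3.141, 0.0, 1.574]
ft_force: [0.4, 0.7, 0.8]
grip_width: 0.0701
finger_force: 0.0
```

arm_command(
  commands=[0.07,-0.05,0,0,0,0,0,0.07,-0.05,0,0,0,0,0,0.07,-0.05,0,0,0,0,0,0.07,-0.05,0,0,0,0,0,0.07,-0.05,0,0,0,0,0],
)

```text
time_s: 46.45
tool_pos: [0.6116, 0.0022, 0.3032]
orientation: [3.14, 0.0, 1.575]
ft_force: [-0.5, 0.1, 0.3]
grip_width: 0.0698
finger_force: 0.0
```

```bash
python3 c.py 7; sed 's/0\.npz/7.npz/' m.py > m7.py; python3 m7.py | grep -E "squeeze|sauce|green|top|side"; python3 -c "
import cv2;p=cv2.imread('pics/side7.png');cv2.imwrite('pics/s7.png',cv2.resize(p[100:320,220:480],None,fx=2.7,fy=2.7,interpolation=cv2.INTER_CUBIC))"
```

```text
top 197
y 0.026 midx 0.5173 w 0.014 z 0.0508 38
y 0.039 midx 0.5189 w 0.014 z 0.0500 32
y 0.052 midx 0.5187 w 0.014 z 0.0513 33
y 0.063 midx 0.5174 w 0.017 z 0.0506 36
y 0.076 midx 0.5196 w 0.021 z 0.0495 58
ymin/max 0.02008489909799243 0.08186969625968972
side 138
y -0.007 midx 0.5154 w 0.012 z 0.0488 5
y 0.001 midx 0.5168 w 0.016 z 0.0493 12
y 0.013 midx 0.5173 w 0.012 z 0.0499 9
y 0.025 midx 0.5182 w 0.015 z 0.0492 15
y 0.039 midx 0.5188 w 0.013 z 0.0497 14
y 0.051 midx 0.5181 w 0.013 z 0.0497 9
y 0.064 midx 0.5198 w 0.035 z 0.0502 18
y 0.077 midx 0.5212 w 0.033 z 0.0484 30
y 0.084 midx 0.5189 w 0.018 z 0.0461 24
ymin/max -0.025604269344262232 0.08809485401176352
top clip foot (410, array([517.4,  51.1]), array([68.7, 72. ]), 89.34)
clip top (355, array([519.2,  51.1]), array([46.2, 61.6]), 1.33) [0.542 0.082 0.078]
squeeze 0.149 0.17 74 [0.452 0.373 0.162] [0.432 0.365 0.149] [0.471 0.397 0.17 ]
squeeze 0.17 0.22 288 [0.451 0.382 0.183] [0.434 0.368 0.171] [0.469 0.403 0.215]
squeeze 0.05 0.13 148 [0.451 0.367 0.092] [0.427 0.36  0.053] [0.475 0.382 0.127]
sauce 0.195 0.215 234 [
[... 626 characters left out ...]
e 0.149 0.17 156 [0.45  0.402 0.161] [0.431 0.387 0.149] [0.47  0.408 0.17 ]
squeeze 0.17 0.22 247 [0.45  0.394 0.185] [0.435 0.382 0.171] [0.466 0.404 0.214]
squeeze 0.05 0.13 542 [0.45  0.407 0.09 ] [0.427 0.394 0.052] [0.473 0.413 0.127]
sauce 0.195 0.215 164 [0.447 0.323 0.204] [0.432 0.305 0.196] [0.462 0.334 0.209]
sauce 0.15 0.19 165 [0.447 0.329 0.171] [0.432 0.32  0.152] [0.462 0.334 0.188]
sauce 0.05 0.11 44 [0.43  0.328 0.088] [0.418 0.317 0.054] [0.474 0.338 0.108]
green 0.206 0.222 88 [0.442 0.262 0.215] [0.426 0.252 0.208] [0.458 0.267 0.222]
green 0.225 0.245 59 [0.442 0.254 0.234] [0.433 0.247 0.226] [0.452 0.26  0.24 ]
green 0.05 0.1 9 [0.419 0.266 0.091] [0.417 0.257 0.085] [0.422 0.273 0.098]
  return np.nanmean(a, axis, out=out, keepdims=keepdims)
```

View pics/s7.png

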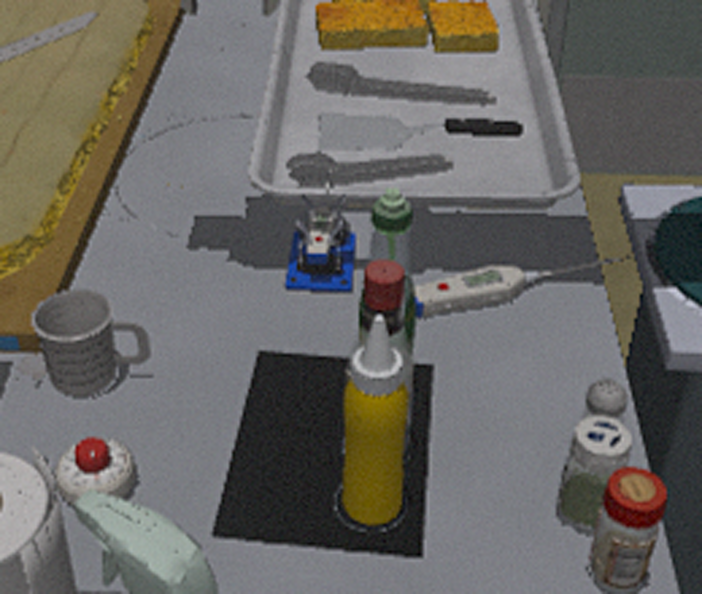

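All bottles stand upright on their rings, within about 3 mm of their start positions. The thermometer is level in the clip and the robot is touching nothing. Handing in.

```bash
python3 -c "
from rig import ctrl
print(ctrl.close_job())"
```

```text
the job is handed in; nothing more can be done
None
```

I handed the job in at about 47 s of the 144 s allowed. In the last pictures the thermometer is level and fully home in the clip holder, and all three bottles stand upright within about 3 mm of where they started. The hand-in call did not return a verdict.

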